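# Vent the coffee machine's boiler and hold its filler cap off

## Robot

A 6-joint arm with a two-finger parallel gripper is mounted at the origin on the work surface. World frame = base frame: x ahead of the robot, y to its left, z up, the work surface at z = 0. Lengths are in mm, angles in rad, forces in N, time in s.
With the tool pointing down it reaches from about 325 to 775 mm from the base axis. Payload 9.3 kg.
Tool frame: the origin (TCP) lies midway between the tips of the shut fingers; the grasp point (between the pads) lies 19 mm behind it; z points along the fingers, y is the line along which they close (so a half turn about z gives the same grasp; the last joint's range is limited). The gripper opens to 85 mm and grips with 20 to 120 N. Pads are 22 mm wide; open, the fingers measure 114 mm over their backs; the gripper's body (76 mm by 85 mm) begins 54 mm behind the grasp point. The pads swing forward as they close: fully open they stand 13 mm farther back than shut.
Start: joints at [1, 0.259, 0.021, 1.334, 0, 1.418], TCP at [223.164, 502.687, 231.279] pointing down, gripper open.
Joint ranges: [-3.04, 3.04], [-0.91, 1.82], [-1.04, 1.36], [-1.92, 1.95], [-1.52, 1.45], [-3.14, 3.14]. Speed limits (rad/s): [2.22, 2.22, 2.79, 3.14, 3.14, 3.14].

## Interface

Orientations are given as [roll, pitch, yaw] about the fixed x, y, z axes, in that order (R = Rz(yaw) Ry(pitch) Rx(roll)).
In Python, from plant import ctrl gives the robot as it stands.
- The arm moves only by the tool steer_hand, called after ">>>" by a JSON object that holds its "method" and its "body". Schema: {"type":"object","properties":{"segments":{"type":"array","items":{"type":"array","prefixItems":[{"type":"array","items":{"type":"number"},"minItems":3,"maxItems":3},{"type":"array","items":{"type":"number"},"minItems":3,"maxItems":3},{"type":"number"}],"minItems":3,"maxItems":3},"minItems":1,"maxItems":20},"clamp_n":{"type":"number"},"only":{"type":"string"},"quiet":{"type":"boolean"},"lines":{"type":"string"}},"required":["segments"],"additionalProperties":false}. segments is a list of rows, 1 to 20 of them, each written [[rx, ry, rz], [dx, dy, dz], opening]: a rotation vector rx, ry, rz in units of 0.2 rad, then dx, dy, dz in units of 100 mm, then the finger opening in mm; each row is the pose to reach, as a shift and turn from the pose commanded when the call began, along the tool's axes at that moment; what a row does not reach only later rows make up. A row lasts 1/10 s, in which the tool goes at most 50 mm and 0.15 rad, less where a joint would pass 70% of its speed; a pose out of reach is approached as far as the arm can. The fingers move at their own pace and stop on an object; clamp_n is the grip in N (left out, the last holds). Time passes only in rows, so rows that do not move let the fingers close. The tool returns the time, the measured TCP pose, the force, the opening and the grip force at its end. only (a regular expression) keeps the lines of the reply that match it, lines (a string "A,B") keeps lines A to B, and quiet returns only ok. Input that does not fit is refused with a message, and nothing moves.
- ctrl.observe(): the state, without advancing time (a new reading comes with each control period).
- ctrl.read_camera(name): name is "scene" or "top" or "wrist"; returns a dict with "img" (420x560x3 uint8, red, green, blue), "fx", "fy", "cx", "cy" (pixels), "R" (3x3) and "t" (3): a world point X has camera coordinates R X + t. Camera axes: x right, y down, z forward; pixel columns grow to the right and rows downward; lengths in mm; the calibration is good to about 2 mm. A picture is of the moment at which its call begins. There is no depth.
- ctrl.hand_in(): hands the job in; it is judged then, once.
The state is a dict: "clock": time; "q": joint angles; "qd": joint speeds; "tau": joint torques, N m; "tcp_pos": TCP position; "orientation": TCP orientation; "wrist_force": force on the tool from outside, world axes, zero at the start; "torque": the same for the moment, N m; "grip_width": finger opening in mm; "grasp_force": force on a finger pad.
Only numpy, scipy, OpenCV 4.12 (cv2) and the standard library are available. Lean on these libraries where they do the work, as an engineer would, in place of code of your own. Each camera call takes 0.05 s, during which the arm holds its last target. There are 200 camera calls.

## Task

Let the pressure out of the coffee machine's boiler: pull the round vent knob on its brew head straight up until it clicks fully out, then push it fully home again. Then unscrew the boiler's winged filler cap - nobody remembers whether this one has a right-hand or a left-hand thread, so try both ways - and lift it off. Finish while still holding the cap in the gripper, still and level, straight above the open filler and well clear of it, with the other things on the counter left where they are.

Things in the scene. Friction and masses are not known exactly. Their poses are not given: they have to be found in the camera images.
- machine: coffee machine, fixed, 200 (x) x 320 (y) x 200 mm high. Origin: centre of its underside on the counter; z up. At y -20 to 160 mm the steel boiler column, top at 200 mm; on it, at x 15 to 100 mm, a flat black cup deck, 217 mm high. At y -160 to -20 mm the black brew head, top at 200 mm, over a drip tray; a black handle under it sticks out to x = -146 mm at 120 mm height.
- vent (a joint): vent knob's slide: 0 = pushed home, 0.025 m = fully out (straight up). Two-position detent: an over-centre spring holds it at either end; about 8 N starts it, less as it nears mid-travel (12 mm), beyond which it snaps on to the other end by itself; hard stops at both ends.
- vent_grip (a point): middle of the vent knob, a plain aluminium upright cylinder of 28 mm diameter and 26 mm height on a thin steel stem; this point is on its axis, 13 mm below its top, and with the knob home 27 mm above the brew head's top (14 mm free below the knob). At machine x -30, y -90 mm; moves with the knob.
- cap: black filler cap (about 120 g) screwed into the neck on the boiler column: a disc of 58 mm diameter, 10 mm thick, with an upright wing on top, 46 mm long (cap's x), 12 mm wide (cap's y), 28 mm high, its top 38 mm above the origin. Origin: centre of the disc's underside, on the axis; z up. Below it a 22 mm stem with two pins reaches 21 mm down into the neck.
- cap_thread (a point): point on the cap's axis at the stem's pins, 16 mm below the cap's origin. The coarse thread is right-handed (loosens counter-clockwise from above) or left-handed (clockwise): not visible. It starts screwed tight: the wrong way it meets a hard stop within 6 degrees; the right way it turns easily, rising 3 mm, is free to lift after 60 degrees (best at 75) and meets a stop at about 125 degrees.
- filler (a point): centre of the filler neck's rim on the machine, 212 mm above the counter; the cap's origin lies here when it is screwed in. Machine x -45, y 70 mm. Fixed to the machine.
- tray_mug: white mug, 72 mm wide, 68 mm high, standing on the machine's drip tray under the brew head; a bystander
- spice_a: glass spice jar with black cap, 44 mm wide, 95 mm high, near the machine; a bystander
- cup: blue cup without handle, 76 mm wide, 80 mm high, near the machine; a bystander
- spoon: steel spoon lying on the counter; a bystander
- oil: green oil bottle, 68 mm wide, 240 mm high; a bystander
- canister: green tin canister, 110 mm wide, 140 mm high; a bystander
- spice_b: amber spice jar with white cap, 44 mm wide, 100 mm high; a bystander

How it is judged (in metres and radians):
On the way, in this order (a step that is already met when the one before it is completed fails the run):
1. the vent knob is pulled fully out (value of joint vent above 0.021 m), for 0.2 s.
2. the vent knob is pushed home again, the cap still on (value of joint vent below 0.004 m and z of cap in the frame of filler below 0.006 m and horizontal distance between cap and filler below 0.006 m), for 0.2 s.
3. the cap is unscrewed and out of the neck (z of cap in the frame of filler above 0.025 m), for 0.1 s.
At the end, for the whole second after the job is handed in: The cap is held in the fingers (contact force over 1 N), its origin 35 to 300 mm above the filler's rim and within 60 mm of its axis sideways, upright within 0.3 rad, still (under 30 mm/s), touching nothing of the machine; the vent knob is home (under 4 mm out) (value of joint vent below 0.004 m and z of cap in the frame of filler between 0.035 and 0.3 m and horizontal distance between cap and filler below 0.06 m and angle between cap's own z axis and vertical below 0.3 rad and linear speed of cap below 0.03 m/s and contact force between the fingers and cap above 1 N and contact force between cap and machine below 0.2 N); the arm keeps its last pose, push and grip.
It fails at once if a bystander on the counter is shifted more than 40 mm (distance of any of tray_mug, spice_a, cup, spoon, oil, canister, spice_b from where it was at the start of the episode above 0.04 m).
It fails at once if the cap is taken off before the vent knob has been pushed home (value of joint vent above 0.004 m and z of cap in the frame of filler above 0.02 m).
It also fails if it takes over 67 s, if anything falls off the work surface, if the arm or the gripper's body presses on something with over 40 N, if the wrist force passes 120 N, or if a joint passes its speed limit or range.

## Working session

There is one attempt and no reset: what is moved stays moved. The work goes in short steps, Python scripts to look and compute and a tool call to move; the robot and the scene stay as the last step left them, time stands still between calls to the robot, and variables do not carry over. Pictures are saved under pics/ and viewed, at most 10 in all, crops included, and the job is handed in when it is done.

```bash
ls; mkdir -p pics; cat > h.py <<'E'
import numpy as np, cv2
from plant import ctrl
from scipy.spatial.transform import Rotation as Ro
def ray(c,u,v):
    d=np.array([(u-c["cx"])/c["fx"],(v-c["cy"])/c["fy"],1.]);R=np.array(c["R"]);t=np.array(c["t"])
    return -R.T@t, R.T@d
def atz(c,u,v,z):
    o,d=ray(c,u,v); return o+d*(z-o[2])/d[2]
def proj(c,X):
    p=np.array(c["R"])@np.array(X)+np.array(c["t"]); return [c["fx"]*p[0]/p[2]+c["cx"],c["fy"]*p[1]/p[2]+c["cy"]]
E
python3 - <<'E'
from h import *
import pickle
o=ctrl.observe();print(o)
C={n:ctrl.read_camera(n) for n in("scene","top")}
pickle.dump(C,open("c0.pkl","wb"))
for n,c in C.items():
    cv2.imwrite(f"pics/{n}0.png",c["img"][:,:,::-1]); print(n,c["fx"],c["fy"],c["cx"],c["cy"],ray(c,c["cx"],c["cy"]))
E
```

```text
pics
plant.py
{'clock': 0.0, 'q': array([ 1.00041848e+00,  2.59201732e-01,  2.07453948e-02,  1.33366273e+00,
       -3.32009931e-06,  1.41821310e+00]), 'qd': array([-0.00068409,  0.00107012, -0.00070465, -0.00030279, -0.0010203 ,
        0.00070343]), 'tau': array([-2.17019653e-03, -5.55647457e+01,  3.44526994e+01,  1.39772191e-02,
       -2.25020090e-04,  9.32643616e-06]), 'tcp_pos': array([223.00810939, 502.46175145, 230.65452562]), 'orientation': array([-3.14028477e+00, -1.97764483e-04,  2.72379791e+00]), 'wrist_force': array([-0.4355852 ,  0.27710784,  0.19176138]), 'torque': array([ 0.04001847, -0.00397297, -0.02450411]), 'grasp_force': 0.0, 'grip_width': 85.25149375517859}
scene 452.84173559727134 452.84173559727134 280.1977654551759 208.24584187128775 (array([ 958.34667057,  149.42107751, 1526.66137924]), array([-0.32017961, -0.09276232, -0.94280442]))
top 415.98685035467145 415.98685035467145 280.522185713388 209.80391574585005 (array([ 302.27593236,   23.75502542, 1253.1160374 ]), array([ 1.89142042e-01,  7.56916343e-04, -9.81949446e-01]))
```

View pics/top0.png

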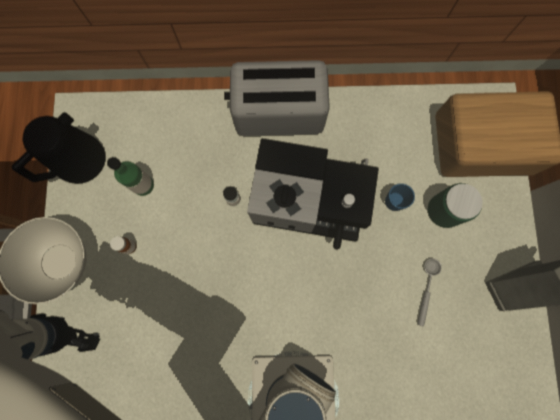

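View pics/scene0.png

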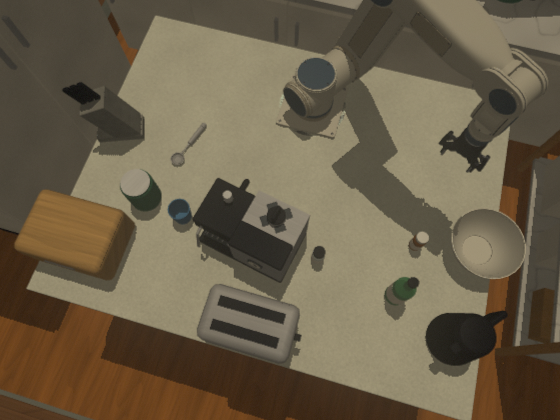

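The top view shows the machine with the vent knob at about (349,200) and the cap at about (285,196). The column is on the robot's left and the handle points toward the robot. The scene view shows the knob at (227,196) and the cap at (276,214). I'll enlarge both.

```bash
python3 - <<'E'
from h import *
import pickle
C=pickle.load(open("c0.pkl","rb"))
t=C["top"]["img"][130:260,225:395,::-1]; s=C["scene"]["img"][165:285,185:335,::-1]
t=cv2.resize(t,None,fx=4.5,fy=4.5,interpolation=cv2.INTER_CUBIC);s=cv2.resize(s,None,fx=5,fy=5,interpolation=cv2.INTER_CUBIC)
f=lambda i:cv2.convertScaleAbs((255*(i/255.)**.6))
cv2.imwrite("pics/t1.png",f(t));cv2.imwrite("pics/s1.png",f(s))
E
```

```text
(no output)
```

View pics/t1.png

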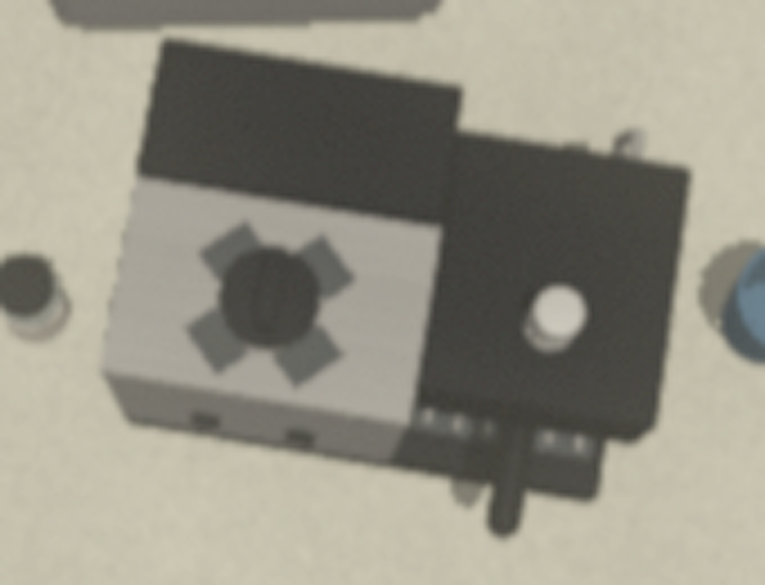

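View pics/s1.png

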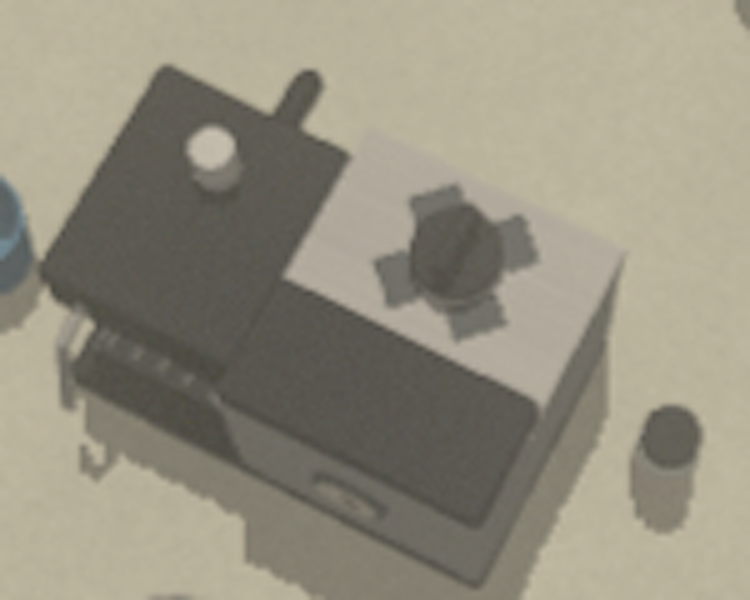

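Knob top is at top-crop (559,311) and scene-crop (212,147). The cap disc is at (269,297) and (457,255), with its wing roughly along machine x. I'll fit the machine pose to the corners and enhance the contrast on the wing.

```bash
python3 - <<'E'
from h import *
import pickle
from scipy.optimize import least_squares
C=pickle.load(open("c0.pkl","rb"))
T=[((559,311),(-30,-90,240)),((689,170),(100,-160,200)),((105,375),(-100,160,200)),((412,422),(-100,-20,200)),((165,40),(100,160,217)),((462,88),(100,-20,217)),((138,178),(15,160,217))]
S=[((212,147),(-30,-90,240)),((165,68),(-100,-160,200)),((45,268),(100,-160,200)),((622,255),(-100,160,200)),((368,130),(-100,-20,200)),((540,402),(15,160,217)),((285,280),(15,-20,217)),((480,525),(100,160,217))]
obs=[("top",225+(u+.5)/4.5-.5,130+(v+.5)/4.5-.5,X) for (u,v),X in T]+[("scene",185+(u+.5)/5-.5,165+(v+.5)/5-.5,X) for (u,v),X in S]
W=lambda p,X:np.r_[Ro.from_euler('z',p[2]).as_matrix()[:2,:2]@np.array(X[:2],float)+p[:2],X[2]]
def f(p): return np.concatenate([np.array(proj(C[n],W(p,X)))-[u,v] for n,u,v,X in obs])
r=least_squares(f,[550,0,0],loss="soft_l1",x_scale=[100,100,.2]);p=r.x
print(p,np.round(f(p).reshape(-1,2),1).tolist())
print("knob",W(p,(-30,-90,227)),"filler",W(p,(-45,70,212)))
print("knob indiv",[atz(C[n],u,v,240) for n,u,v,X in obs if X[2]==240])
for n,u,v in(("top",225+269.5/4.5-.5,130+297.5/4.5-.5),("scene",185+457/5-.5,165+255/5-.5)): print("cap~",atz(C[n],u,v,224))
np.save("m.npy",p)
f2=lambda n,x0,y0,w,h:cv2.resize(np.clip((C[n]["img"][y0:y0+h,x0:x0+w,::-1].astype(float)-10)*4,0,255).astype(np.uint8),None,fx=14,fy=14,interpolation=cv2.INTER_CUBIC)
cv2.imwrite("pics/w.png",np.hstack([f2("top",271,182,28,28),f2("scene",262,201,28,28)]))
E
```

```text
[ 5.67772318e+02 -6.43226993e+01 -1.91098388e-01] [[0.3, 0.1], [2.2, -8.4], [-1.2, -0.4], [-0.3, 0.7], [-1.1, -1.0], [0.7, -0.8], [-1.0, -0.9], [-0.3, -0.2], [2.0, -7.3], [-6.0, 5.9], [0.8, -1.9], [0.1, -1.3], [0.8, -0.6], [-1.2, -2.1], [-0.1, -0.1]]
knob [ 521.2240655  -146.98623541  227.        ] filler [536.88710682  12.95021802 212.        ]
knob indiv [array([ 521.58949727, -146.19982854,  240.        ]), array([ 521.59819958, -145.75729276,  240.        ])]
cap~ [536.92048717  13.93296842 224.        ]
cap~ [541.9816137   15.12861406 224.        ]
```

View pics/w.png

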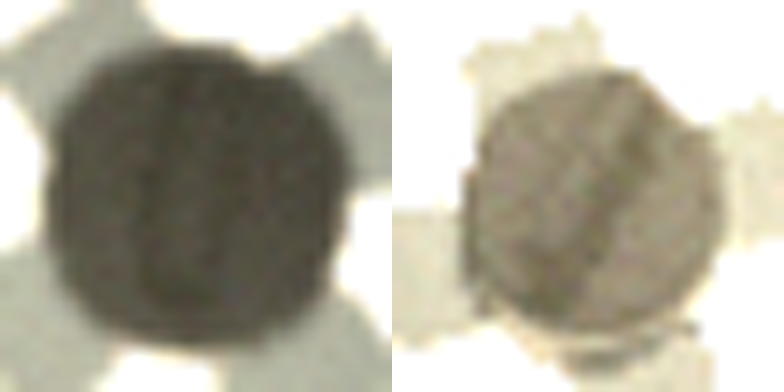

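```bash
cat >> h.py <<'E'
def delta(x,y,z,yaw,o=None):
    o=o or ctrl.observe(); R0=Ro.from_euler('xyz',o["orientation"]); R1=Ro.from_euler('xyz',[np.pi,0,yaw])
    d=R0.inv().apply(np.array([x,y,z])-o["tcp_pos"]); r=(R0.inv()*R1).as_rotvec()
    print("delta",np.round(r,3),np.round(d,1))
E
python3 - <<'E'
from h import *
import pickle
C=pickle.load(open("c0.pkl","rb"))
for n,a,b,x0,y0,k in(("top",(172,90),(155,290),271,182,0),("scene",(640,100),(545,300),262,201,392)):
    P=[atz(C[n],x0+(u-k+.5)/14-.5,y0+(v+.5)/14-.5,236) for u,v in(a,b)]; e=P[0]-P[1]; print(n,P,np.arctan2(e[1],e[0]))
delta(521.5,-146.4,310,2.95)
E
```

```text
top [array([553.98812191,  17.51750494, 236.        ]), array([517.34613297,  21.40283322, 236.        ])] -0.10564012533885013
scene [array([519.07043781,  19.17670935, 236.        ]), array([568.22676147,  12.1495685 , 236.        ])] 2.9995997282715194
delta [-0.001 -0.    -0.226] [-536.1 -472.1  -78.8]
```

The rows are not in the units I measure in: shifts go in units of 100 mm and turns go in units of 0.2 rad. I convert before sending: -536 mm is -5.36, -472 mm is -4.72, -0.226 rad is -1.13.

>>> {"method": "steer_hand", "body": {"segments": [[[0,0,0],[-0.2,-0.2,-0.79],85],[[0,0,-1.13],[-5.36,-4.72,-0.79],85],[[0,0,-1.13],[-5.36,-4.72,-0.79],85],[[0,0,-1.13],[-5.36,-4.72,-0.79],85],[[0,0,-1.13],[-5.36,-4.72,-0.79],85],[[0,0,-1.13],[-5.36,-4.72,-0.79],85],[[0,0,-1.13],[-5.36,-4.72,-0.79],85],[[0,0,-1.13],[-5.36,-4.72,-0.79],85],[[0,0,-1.13],[-5.36,-4.72,-0.79],85],[[0,0,-1.13],[-5.36,-4.72,-0.79],85],[[0,0,-1.13],[-5.36,-4.72,-0.79],85],[[0,0,-1.13],[-5.36,-4.72,-0.79],85],[[0,0,-1.13],[-5.36,-4.72,-0.79],85],[[0,0,-1.13],[-5.36,-4.72,-0.79],85],[[0,0,-1.13],[-5.36,-4.72,-0.79],85],[[0,0,-1.13],[-5.36,-4.72,-0.79],85],[[0,0,-1.13],[-5.36,-4.72,-0.79],85],[[0,0,-1.13],[-5.36,-4.72,-0.79],85],[[0,0,-1.13],[-5.36,-4.72,-0.79],85],[[0,0,-1.13],[-5.36,-4.72,-0.79],85]], "clamp_n": 30}}

```text
clock: 2.1
tcp_pos: [521.2, -145.0, 310.8]
orientation: [-3.141, 0.001, 2.951]
wrist_force: [0.2, -0.5, 0.0]
grip_width: 84.9
grasp_force: 0.0
```

```bash
python3 - <<'E'
from h import *
c=ctrl.read_camera("wrist");cv2.imwrite("pics/wr1.png",c["img"][:,:,::-1])
import pickle;pickle.dump(c,open("c1.pkl","wb"))
o=ctrl.observe();print(o["tcp_pos"],o["orientation"],o["clock"],proj(c,(521.5,-146.4,240)),proj(c,(537,13,212)),proj(c,(537,13,250)))
delta(521.5,-146.4,211,2.95)
E
```

```text
[ 521.31123427 -145.18223898  310.79483944] [-3.14142242e+00  7.74471251e-04  2.95120417e+00] 2.15 [np.float64(282.2282003925872), np.float64(224.0613388906662)] [np.float64(499.03487951832847), np.float64(191.73609982726742)] [np.float64(535.5265751305212), np.float64(207.39566020981061)]
delta [-0.     0.001  0.001] [-0.3 -1.1 99.8]
```

View pics/wr1.png

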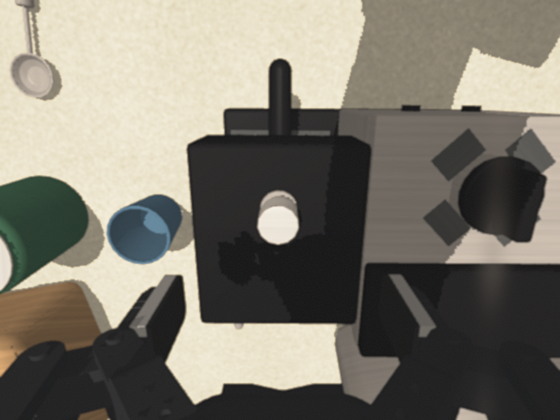

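The wrist view shows the knob top centred between the fingers, at (278,224) against a predicted (282,224). I'll descend and grip it.

>>> {"method": "steer_hand", "body": {"segments": [[[0,0,0],[0,0.01,0.45],85],[[0,0,0],[0,0.02,0.9],85],[[0,0,0],[0,0.02,0.99],85],[[0,0,0],[0,0.02,0.99],85],[[0,0,0],[0,0.02,0.99],20],[[0,0,0],[0,0.02,0.99],20],[[0,0,0],[0,0.02,0.99],20],[[0,0,0],[0,0.02,0.99],20],[[0,0,0],[0,0.02,0.99],20],[[0,0,0],[0,0.02,0.99],20]], "clamp_n": 40}}

```text
clock: 3.15
tcp_pos: [522.0, -147.9, 213.4]
orientation: [-3.134, 0.003, 2.947]
wrist_force: [-6.1, -16.7, 10.5]
grip_width: 26.8
grasp_force: 39.6
```

To row units: -16 mm is -0.16, -1 mm is -0.01.

>>> {"method": "steer_hand", "body": {"segments": [[[0,0,0],[0,-0.01,-0.04],20],[[0,0,0],[0,-0.01,-0.08],20],[[0,0,0],[0,-0.01,-0.12],20],[[0,0,0],[0,-0.01,-0.16],20],[[0,0,0],[0,-0.01,-0.2],20],[[0,0,0],[0,-0.01,-0.24],20],[[0,0,0],[0,-0.01,-0.26],20],[[0,0,0],[0,-0.01,-0.26],20],[[0,0,0],[0,-0.01,-0.26],20],[[0,0,0],[0,-0.01,-0.26],20]], "clamp_n": 40}}

```text
clock: 4.15
tcp_pos: [521.9, -148.0, 238.5]
orientation: [-3.136, 0.002, 2.948]
wrist_force: [-3.2, -14.3, 3.3]
grip_width: 26.6
grasp_force: 42.1
```

>>> {"method": "steer_hand", "body": {"segments": [[[0,0,0],[0,-0.01,-0.02],20],[[0,0,0],[0,-0.01,-0.03],20],[[0,0,0],[0,-0.01,-0.03],20],[[0,0,0],[0,-0.01,-0.03],20]], "clamp_n": 40}}

```text
clock: 4.55
tcp_pos: [521.7, -148.0, 238.7]
orientation: [-3.139, -0.002, 2.948]
wrist_force: [2.4, -10.3, -17.3]
grip_width: 26.6
grasp_force: 41.5
```

```bash
python3 - <<'E'
from h import *
c=ctrl.read_camera("scene"); u,v=proj(c,(521.5,-148,250)); u,v=int(u),int(v)
a=c["img"][v-50:v+50,u-60:u+60,::-1]; cv2.imwrite("pics/s2.png",cv2.resize(cv2.convertScaleAbs(a,alpha=1.8),None,fx=5.5,fy=5.5,interpolation=cv2.INTER_CUBIC))
E
```

```text
(no output)
```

View pics/s2.png

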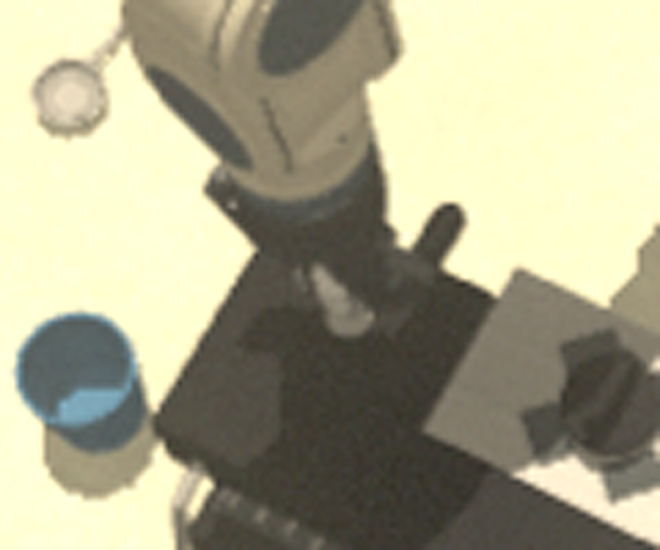

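Pulling 3 mm further moved the tool only 0.2 mm and the downward force rose to 17 N. The knob is therefore on its upper stop, still gripped at crop (345,310). Now I'll push it home.

To row units: 31 mm is 0.31, 29 mm is 0.29.

>>> {"method": "steer_hand", "body": {"segments": [[[0,0,0],[0,0,0.05],20],[[0,0,0],[0,0,0.1],20],[[0,0,0],[0,0,0.15],20],[[0,0,0],[0,0,0.2],20],[[0,0,0],[0,0,0.25],20],[[0,0,0],[0,0,0.29],20],[[0,0,0],[0,0,0.31],20],[[0,0,0],[0,0,0.31],20],[[0,0,0],[0,0,0.31],20],[[0,0,0],[0,0,0.31],20]], "clamp_n": 40}}

```text
clock: 5.6
tcp_pos: [522.0, -148.1, 213.2]
orientation: [-3.137, 0.006, 2.948]
wrist_force: [-8.2, -6.0, 24.8]
grip_width: 26.8
grasp_force: 46.1
```

To row units: -2 mm is -0.02, -102 mm is -1.02.

>>> {"method": "steer_hand", "body": {"segments": [[[0,0,0],[0,0,-0.02],20],[[0,0,0],[0,0,-0.02],60],[[0,0,0],[0,0,-0.02],85],[[0,0,0],[0,0,-0.02],85],[[0,0,0],[0,0,-0.02],85],[[0,0,0],[0,0,-0.02],85],[[0,0,0],[0,0,-0.52],85],[[0,0,0],[0,0,-1.02],85],[[0,0,0],[0,0,-1.02],85]], "clamp_n": 40}}

```text
clock: 6.5
tcp_pos: [523.0, -146.7, 317.6]
orientation: [-3.139, 0.009, 2.95]
wrist_force: [0.8, 0.1, -0.5]
grip_width: 84.9
grasp_force: 0.0
```

```bash
python3 - <<'E'
from h import *
delta(537,13,310,3.01)
E
```

```text
delta [-0.002  0.009 -0.06 ] [ 16.8 159.5   7.1]
```

>>> {"method": "steer_hand", "body": {"segments": [[[0,0,-0.3],[0.05,0.5,0.03],85],[[0,0,-0.3],[0.1,1,0.07],85],[[0,0,-0.3],[0.17,1.5,0.07],85],[[0,0,-0.3],[0.17,1.6,0.07],85],[[0,0,-0.3],[0.17,1.6,0.07],85],[[0,0,-0.3],[0.17,1.6,0.07],85],[[0,0,-0.3],[0.17,1.6,0.07],85]]}}

```text
clock: 7.2
tcp_pos: [535.4, 12.9, 304.1]
orientation: [-3.141, -0.0, 3.008]
wrist_force: [0.7, -0.2, 0.0]
grip_width: 85.0
grasp_force: 0.0
```

```bash
python3 - <<'E'
from h import *
c=ctrl.read_camera("wrist");import pickle;pickle.dump(c,open("c2.pkl","wb"))
u,v=proj(c,(537,13,236));print(u,v,proj(c,(537,13,250)),proj(c,(514,16,250)),proj(c,(560,10,250)),proj(c,(537,13,222)))
print("knob home pred",proj(c,(521.5,-148,240)),"out",proj(c,(521.5,-148,265)))
a=np.clip(c["img"][:,:,::-1].astype(float)*2.5,0,255).astype(np.uint8);cv2.imwrite("pics/wr2.png",a)
E
```

```text
284.6273650848771 227.1939412084974 [np.float64(284.75234825477264), np.float64(235.18903996791164)] [np.float64(284.6981361217194), np.float64(199.59902680965513)] [np.float64(284.80300857645665), np.float64(268.44730548506396)] [np.float64(284.51626676616695), np.float64(220.08704808972794)]
knob home pred [np.float64(39.68012261392002), np.float64(237.84770071659813)] out [np.float64(10.918244859858135), np.float64(254.25593193301137)]
```

View pics/wr2.png

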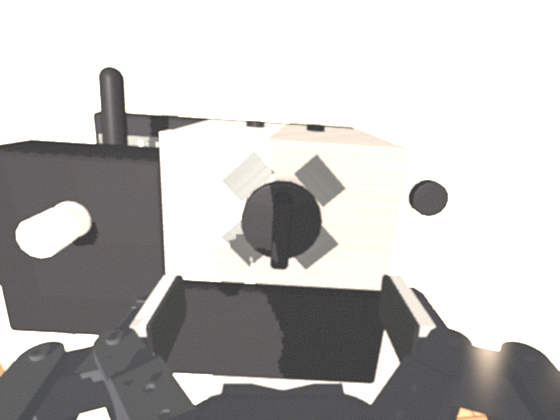

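The knob top is at (38,237), which matches the predicted home position of (40,238). The cap disc is at (282,219) and the wing runs from (285,195) to (280,265). That puts the cap about 1.5 mm to -y of my estimate, with its wing yaw close to the machine's.

```bash
python3 - <<'E'
from h import *
delta(537,11.8,227,2.965)
E
```

```text
delta [-0.    -0.     0.043] [-1.7 -0.8 77.2]
```

>>> {"method": "steer_hand", "body": {"segments": [[[0,0,0.215],[-0.017,-0.008,0.45],85],[[0,0,0.215],[-0.017,-0.008,0.77],85],[[0,0,0.215],[-0.017,-0.008,0.77],85],[[0,0,0.215],[-0.017,-0.008,0.77],5],[[0,0,0.215],[-0.017,-0.008,0.77],5],[[0,0,0.215],[-0.017,-0.008,0.77],5],[[0,0,0.215],[-0.017,-0.008,0.77],5],[[0,0,0.215],[-0.017,-0.008,0.77],5],[[0,0,0.215],[-0.017,-0.008,0.77],5],[[0,0,0.215],[-0.017,-0.008,0.77],5],[[0,0,0.215],[-0.017,-0.008,0.77],5]], "clamp_n": 40}}

```text
clock: 8.35
tcp_pos: [537.2, 12.8, 228.0]
orientation: [-3.141, 0.001, 2.967]
wrist_force: [-1.1, -3.2, 5.7]
grip_width: 11.0
grasp_force: 42.6
```

```bash
python3 -c "
from h import *;print(ctrl.observe()['torque'])"
```

```text
[-0.44903615  0.09621614 -0.06509574]
```

>>> {"method": "steer_hand", "body": {"segments": [[[0,0,-0.25],[0,0,0],5],[[0,0,-0.5],[0,0,0],5],[[0,0,-0.75],[0,0,0],5],[[0,0,-1],[0,0,0],5],[[0,0,-1],[0,0,0],5],[[0,0,-1],[0,0,0],5]], "clamp_n": 40}}

```text
clock: 8.95
tcp_pos: [537.4, 12.0, 228.1]
orientation: [-3.139, 0.002, -3.118]
wrist_force: [0.6, -5.6, 5.8]
grip_width: 11.2
grasp_force: 50.9
```

```bash
python3 -c "
from h import *;print(ctrl.observe()['torque'])"
```

```text
[-1.19819221  0.04747382 -0.98641424]
```

About 1 Nm of resistance after an 11° counter-clockwise turn, with almost no rise, suggests a stop. I'll try clockwise.

>>> {"method": "steer_hand", "body": {"segments": [[[0,0,0.5],[0,0,0],5],[[0,0,1],[0,0,0],5],[[0,0,1.5],[0,0,0],5],[[0,0,2],[0,0,0],5],[[0,0,2],[0,0,0],5],[[0,0,2],[0,0,0],5]], "clamp_n": 40}}

```text
clock: 9.55
tcp_pos: [536.9, 13.0, 228.0]
orientation: [3.142, 0.001, 2.767]
wrist_force: [-1.6, -1.9, 7.6]
grip_width: 11.0
grasp_force: 42.7
```

```bash
python3 -c "
from h import *;print(ctrl.observe()['torque'])"
```

```text
[-0.18190044  0.48982836 -0.03123352]
```

Clockwise is free, so the thread is left-handed. I'll turn on to about 77° while following the rise.

>>> {"method": "steer_hand", "body": {"segments": [[[0,0,0.6],[0,0,-0.006],5],[[0,0,1.2],[0,0,-0.009],5],[[0,0,1.8],[0,0,-0.012],5],[[0,0,2.4],[0,0,-0.015],5],[[0,0,3],[0,0,-0.018],5],[[0,0,3.6],[0,0,-0.021],5],[[0,0,4.2],[0,0,-0.025],5],[[0,0,4.8],[0,0,-0.03],5],[[0,0,5.4],[0,0,-0.03],5],[[0,0,5.7],[0,0,-0.03],5],[[0,0,5.7],[0,0,-0.03],5],[[0,0,5.7],[0,0,-0.03],5]], "clamp_n": 40}}

```text
clock: 10.75
tcp_pos: [537.1, 13.1, 230.4]
orientation: [3.141, 0.0, 1.629]
wrist_force: [0.6, -1.5, 2.6]
grip_width: 11.2
grasp_force: 42.0
```

```bash
python3 -c "
from h import *;print(ctrl.observe()['torque'])"
```

```text
[-0.26802574 -0.13004825 -0.05718515]
```

To row units: -12 mm is -0.12, -9 mm is -0.09.

>>> {"method": "steer_hand", "body": {"segments": [[[0,0,0],[0,0,-0.03],5],[[0,0,0],[0,0,-0.06],5],[[0,0,0],[0,0,-0.09],5],[[0,0,0],[0,0,-0.12],5],[[0,0,0],[0,0,-0.12],5]], "clamp_n": 40}}

```text
clock: 11.25
tcp_pos: [536.9, 13.2, 242.8]
orientation: [3.141, -0.0, 1.627]
wrist_force: [0.7, -0.2, 0.5]
grip_width: 11.3
grasp_force: 41.6
```

>>> {"method": "steer_hand", "body": {"segments": [[[0,0,0],[0,0,-0.15],5],[[0,0,0],[0,0,-0.35],5],[[0,0,0],[0,0,-0.55],5],[[0,0,0],[0,0,-0.75],5],[[0,0,0],[0,0,-0.85],5],[[0,0,0],[0,0,-0.85],5],[[0,0,0],[0,0,-0.85],5],[[0,0,0],[0,0,-0.85],5]], "clamp_n": 40}}

```text
clock: 12.05
tcp_pos: [536.6, 13.2, 326.2]
orientation: [-3.14, -0.0, 1.627]
wrist_force: [-0.5, -0.2, -1.1]
grip_width: 10.9
grasp_force: 41.6
```

```bash
python3 - <<'E'
from h import *
a=ctrl.read_camera("wrist")["img"];c=ctrl.read_camera("top");u,v=map(int,proj(c,(537,-40,250)))
b=cv2.resize(c["img"][v-60:v+60,u-80:u+80],(560,420),interpolation=cv2.INTER_CUBIC)
cv2.imwrite("pics/end.png",cv2.resize(cv2.convertScaleAbs(np.hstack([a,b])[:,:,::-1],alpha=2),(800,300)))
o=ctrl.observe();print(o["wrist_force"],o["grasp_force"],o["clock"])
E
```

```text
[ 0.56527217  0.02509536 -1.51897153] 41.58305883407593 12.15
```

View pics/end.png

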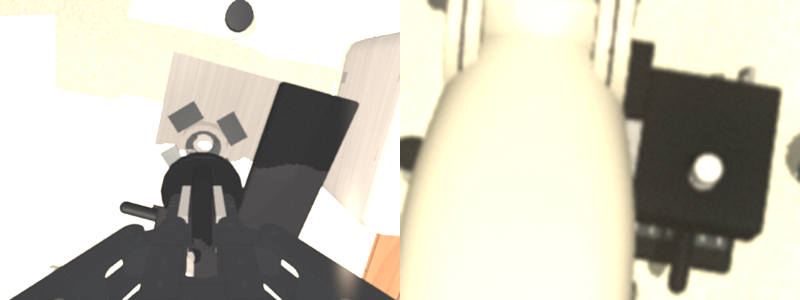

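The cap is held in the fingers at (203,190) with the open neck visible at (203,140). The knob is home at (707,170).

```bash
python3 -c "
from plant import ctrl;print(ctrl.hand_in())"
```

```text
the job is handed in; nothing more can be done
None
```

I pulled the vent knob fully out and pushed it home, unscrewed the cap clockwise (left-hand thread), and handed the job in at about 12 s with the cap held level, about 95 mm above the open filler; no verdict was returned.

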